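# Lay down the flaps of the desk cable trunking

## Robot

A 6-joint arm with a two-finger parallel gripper is mounted at the origin on the work surface. World frame = base frame: x ahead of the robot, y to its left, z up, the work surface at z = 0. Lengths are in mm, angles in rad, forces in N, time in s.
With the tool pointing down it reaches from about 350 to 975 mm from the base axis. Payload 7.1 kg.
Tool frame: the origin (TCP) lies at the very end of the fingers, on their centre line; the grasp point (between the pads) lies 19 mm behind it (ctrl.tcp_to_grasp is the distance from the TCP to the grasp point, in mm); z points along the fingers, x is the direction in which the jaws open and shut, and the axes are right-handed (so a half turn about z gives the same grasp; the last joint's range is limited). The gripper opens to 88 mm and grips with 3 to 60 N. Pads are 20 mm wide; open, the fingers measure 115 mm over their backs; the gripper's body (75 mm by 178 mm) begins 61 mm behind the grasp point.
Start: joints at [1.286, 0.423, 1.63, -0, 1.089, -0.019], TCP at [164.144, 603.043, 222.675] pointing down, gripper open.
Joint ranges: [-3, 3], [-0.9, 2.11], [0.09, 2.58], [-1.31, 4.45], [0.11, 2.69], [-2.54, 2.54]. Speed limits (rad/s): [2.39, 2.39, 3.01, 3.14, 3.14, 3.14].

## Interface

Orientations are given as a rotation vector (axis times angle).
In Python, from workcell import get_obs, viewer, ctrl, masks_of gives the robot as it stands. The module is installed in compiled form; this text tells all that it offers.
- The arm moves only by the shell command python3 -m inch 'ROWS'. ROWS is JSON, a list of rows, each an object of numbers: "tx", "ty", "tz": the shift along the tool's x, y, z in cm; "ax", "ay", "az": the turn, a rotation vector about the tool's x, y, z in degrees; "jaw": the opening, from 0 (shut) to 1 (fully open). In form: [{"tx": .., "ty": .., "tz": .., "ax": .., "ay": .., "az": .., "jaw": ..}, ...]. A call has 1 to 12 rows; each row shifts and turns the commanded pose from where the row before left it, along the tool's axes as they then stand; what a row does not reach is not made up. A row lasts 1/8 s, in which the tool goes at most 62.5 mm and 10.7 degrees, less where a joint would pass 70% of its speed; a pose out of reach is approached as far as the arm can. A call is refused whole if a number of a shift passes 6.25 or a number of a turn 10.7, either way. A call with a gripper value outside its range is refused whole. The fingers move at their own pace and stop on an object; the grip force is fixed at half the most. Time passes only in rows, so rows that do not move let the fingers close. It gives the time, the measured TCP pose, the force and the opening at its end, in the units of the state.
- get_obs(): the state, without advancing time (a new reading comes with each control period).
- viewer.get_image(name): name is "scene" or "top" or "wrist"; returns (picture, depth): 400x640x3 uint8, red, green, blue; 400x640 float32, mm along the optical axis (not along the pixel's ray), 0 where there is no reading.
- viewer.get_calibration(name): a dict with "fx", "fy", "cx", "cy" (pixels), "rvec" (rotation vector, rad) and "tvec" (3), from world to camera coordinates, as OpenCV has them. Camera axes: x right, y down, z forward; pixel columns grow to the right and rows downward; lengths in mm; the calibration is good to about 2 mm. A picture is of the moment at which its call begins: read the wrist's pose just before it. get_calibration takes no time and is no camera call; for the wrist camera it gives the pose at the moment of the call.
- ctrl.close_job(): hands the job in, once; it reports no verdict.
Trained networks look in the newest picture that a camera, given by its name, has taken for a name from the list of things; names that differ only in an ending like _2 or _b are one class to them, and where a whole thing is asked for, a point or a joint stands for the part that bears it (a point fixed in the world has none). Each returns a list of dicts, best first, with "score" (0 to 1); they miss things now and then, are a little off and sometimes report something else, mostly with a low value. They report only what shows in the picture. A call takes as long as a camera call.
- masks_of(camera, thing): "pixels" (400x640 bool, what is visible of it) and "location" ([column, row] in pixels, amid what is visible of it).
The state is a dict: "t": time; "qpos": joint angles; "qvel": joint speeds; "joint_torque": joint torques, N m; "ee_pos": TCP position; "orientation": TCP orientation; "ft_force": force on the tool from outside, world axes, zero at the start; "moment": the same for the moment, N m; "width": finger opening in mm.
Only numpy, scipy, OpenCV 4.12 (cv2) and the standard library are available. Lean on these libraries where they do the work, as an engineer would, in place of code of your own. Each camera call takes 0.05 s, during which the arm holds its last target. There are 200 camera calls.

## Task

The five little cover flaps of the curved white cable trunking on the desk stand open. Starting at the end with the square socket box, run the closed fingertips gently along the trunking round its curve in one unbroken low pass, pushing each flap down flat in turn, and do not lift away before the last one lies down. Grasp nothing, do not lift or shift the trunking, and leave the other things on the table alone; finish clear of everything.

Things in the scene. Friction and masses are not known exactly. Their poses are not given: they have to be found in the camera images.
- trunking: Loose white plastic cable trunking, about 0.9 kg, a channel 46 mm wide curving to its left (24 degrees at each flap). Origin on the table within its curve, z up. From its first end: square socket box (60 x 60 mm, 32 mm high), plain cover 53 mm long (top 21 mm above the table), five hinged flaps in a row (top 21 mm above the table when flat), end wall 18 mm high.
- tail (a point): Point on the trunking's centre line, 21 mm above the table, 54 mm past hinge5 along flap 5, at the end of the trunking (7 mm past the free edge of flap 5 when that lies flat).
- hinge1 (a point): Middle of the hinge line of flap 1 (flap 1 is nearest the socket box), on the trunking's centre line at the level of the closed flaps' upper face, 21 mm above the table. Flap 1 when flat reaches from here straight towards hinge2, which is 54 mm away. The plain cover and then the socket box (near face 55 mm from here) lie behind it, in line with flap 1.
- hinge2 (a point): Middle of the hinge line of flap 2 (flap 1 is nearest the socket box), on the trunking's centre line at the level of the closed flaps' upper face, 21 mm above the table. Flap 2 when flat reaches from here straight towards hinge3, which is 54 mm away.
- hinge3 (a point): Middle of the hinge line of flap 3 (flap 1 is nearest the socket box), on the trunking's centre line at the level of the closed flaps' upper face, 21 mm above the table. Flap 3 when flat reaches from here straight towards hinge4, which is 54 mm away.
- hinge4 (a point): Middle of the hinge line of flap 4 (flap 1 is nearest the socket box), on the trunking's centre line at the level of the closed flaps' upper face, 21 mm above the table. Flap 4 when flat reaches from here straight towards hinge5, which is 54 mm away.
- hinge5 (a point): Middle of the hinge line of flap 5 (flap 1 is nearest the socket box), on the trunking's centre line at the level of the closed flaps' upper face, 21 mm above the table. Flap 5 when flat reaches from here straight towards tail, which is 54 mm away.
- flap1 (a joint): Angle of flap 1 (plate 42 mm wide, 47 mm long, 3 mm thick), rad: 0 = lying flat over the channel, 1.57 = standing straight up, stop at 1.9. Starts between 0.9 and 1.6. Stays where left; under 1 N at its free edge turns it. Hinged at the end nearer the socket box: a push away from the box lays it down.
- flap2 (a joint): Angle of flap 2 (plate 42 mm wide, 47 mm long, 3 mm thick), rad: 0 = lying flat over the channel, 1.57 = standing straight up, stop at 1.9. Starts between 0.9 and 1.6. Stays where left; under 1 N at its free edge turns it. Hinged at the end nearer the socket box: a push away from the box lays it down.
- flap3 (a joint): Angle of flap 3 (plate 42 mm wide, 47 mm long, 3 mm thick), rad: 0 = lying flat over the channel, 1.57 = standing straight up, stop at 1.9. Starts between 0.9 and 1.6. Stays where left; under 1 N at its free edge turns it. Hinged at the end nearer the socket box: a push away from the box lays it down.
- flap4 (a joint): Angle of flap 4 (plate 42 mm wide, 47 mm long, 3 mm thick), rad: 0 = lying flat over the channel, 1.57 = standing straight up, stop at 1.9. Starts between 0.9 and 1.6. Stays where left; under 1 N at its free edge turns it. Hinged at the end nearer the socket box: a push away from the box lays it down.
- flap5 (a joint): Angle of flap 5 (plate 42 mm wide, 47 mm long, 3 mm thick), rad: 0 = lying flat over the channel, 1.57 = standing straight up, stop at 1.9. Starts between 0.9 and 1.6. Stays where left; under 1 N at its free edge turns it. Hinged at the end nearer the socket box: a push away from the box lays it down.
- glue: A loose glue stick, standing, 29 mm across, 58 mm high, inside the trunking's curve; bystander, to be left alone. Origin at its underside.
- eraser: A loose board eraser, 90 x 45 x 32 mm, lying outside the curve; bystander, to be left alone. Origin at its underside.
- mouse: A loose computer mouse, 100 x 58 mm, 31 mm high, on the right side of the table; bystander, to be left alone. Origin at its underside.
- controller: A loose VR controller, white, 190 mm long with a ring, lying near the robot on its left; bystander, to be left alone. Origin at its underside.
- headset: A loose VR headset, white, 190 mm wide, 95 mm high, on the left of the table; bystander, to be left alone. Origin at its underside.
- flask: A loose steel flask, 66 mm across, 200 mm high, standing on the right side of the table; bystander, to be left alone. Origin at its underside.
- pen: A loose pen, black, 130 mm long, lying on the right side of the table; bystander, to be left alone. Origin at its underside (the pen's: under its middle).

How it is judged:
By the outcome, as a careful person would: the job done as asked, in the order asked, and still so for the second after the job is handed in, with the robot touching nothing.
It also fails if it takes over 48 s, if anything falls off the work surface, if the arm or the gripper's body presses on something with over 40 N, if the wrist force passes 120 N, or if a joint passes its speed limit or range.

## Working session

There is one attempt and no reset: what is moved stays moved. The work goes in short steps, Python scripts to look and compute and a shell command to move; the robot and the scene stay as the last step left them, time stands still between calls to the robot, and variables do not carry over. Pictures are saved under pics/ and viewed, about 8 in all and at most 12, crops included, and the job is handed in when it is done.

```bash
mkdir -p pics
cat > h.py <<'E'
import numpy as np, cv2
from workcell import get_obs, viewer, ctrl, masks_of
def cal(n):
    c=viewer.get_calibration(n); R=cv2.Rodrigues(np.array(c["rvec"],float))[0]; return c,R,np.array(c["tvec"],float).ravel()
def cloud(n,d):
    c,R,t=cal(n); v,u=np.mgrid[0:400,0:640]
    P=np.stack([(u-c["cx"])/c["fx"]*d,(v-c["cy"])/c["fy"]*d,d],-1)
    W=(P-t)@R; W[d<=0]=np.nan; return W
def proj(n,p):
    c,R,t=cal(n); q=np.atleast_2d(p)@R.T+t
    return np.c_[c["fx"]*q[:,0]/q[:,2]+c["cx"],c["fy"]*q[:,1]/q[:,2]+c["cy"]]
E
python3 - <<'E'
from h import *
o=get_obs(); print(o["t"],o["ee_pos"],o["orientation"],o["ft_force"])
ims=[]
for n in("top","scene"):
    im,d=viewer.get_image(n); np.savez(f"{n}0.npz",im=im,d=d)
    cv2.imwrite(f"pics/{n}0.png",im[:,:,::-1])
    W=cloud(n,d)
    for th in ["trunking","glue","eraser","mouse","controller","headset","flask","pen"]:
        for m in masks_of(n,th)[:1]:
            if th=="trunking": np.save(f"m_{n}.npy",m["pixels"])
            w=W[m["pixels"]]; print(n,th,round(m["score"],2),m["location"],np.nanmedian(w,0).round(),np.nanpercentile(w,[2,98],axis=0).round().tolist())
E
```

```text
0.0 [163.99522222 602.51987597 221.89024049] [ 2.49545118e+00  1.90695301e+00 -1.98311013e-03] [0.49276796 0.13625586 0.41117383]
top trunking 0.79 [318.5, 157.8] [595.  63.  19.] [[505.0, -104.0, -4.0], [644.0, 202.0, 61.0]]
top glue 0.57 [446.4, 169.7] [ 544. -401.   11.] [[486.0, -408.0, 1.0], [603.0, -395.0, 19.0]]
top eraser 0.53 [282.5, 132.7] [690. 181.  31.] [[656.0, 139.0, -2.0], [728.0, 222.0, 39.0]]
top mouse 0.72 [314.5, 159.3] [597.  59.  18.] [[506.0, -108.0, -3.0], [644.0, 202.0, 61.0]]
top controller 0.72 [215.5, 255.4] [268. 422.  27.] [[234.0, 319.0, -5.0], [321.0, 502.0, 40.0]]
top headset 0.93 [152.6, 206.8] [442. 606.  89.] [[344.0, 536.0, 19.0], [536.0, 790.0, 100.0]]
top flask 0.71 [487.4, 224.0] [ 350. -510.  130.] [[319.0, -538.0, 10.0], [381.0, -493.0, 204.0]]
top pen 0.5 [445.7, 170.7] [ 542. -401.   11.] [[487.0, -409.0, 0.0], [598.0, -395.0, 19.0]]
scene trunking 0.72 [130.3, 210.3] [ 375. -520.  109.] [[345.0, -553.0, 7.0], [388.0, -496.0, 202.0]]
scene glue 0.51 [339.4, 222.8] [546.  70.  44.] [[529.0, 59.0, 3.0], [552.0, 84.0, 62.0]]
scene eraser 0.67 [392.9, 258.3] [702. 176.  32.] [[667.0, 137.0, 6.0], [734.0, 224.0, 36.0]]
scene mouse 0.63 [186.6, 215.0] [ 372. -382.   27.] [[318.0, -413.0, 2.0], [406.0, -358.0, 35.0]]
scene controller 0.94 [404.2, 152.4] [278. 403.  27.] [[239.0, 316.0, 7.0], [323.0, 496.0, 38.0]]
scene headset 0.69 [340.8, 220.4] [544.  70.  33.] [[477.0, 59.0, -0.0], [552.0, 101.0, 62.0]]
scene flask 0.87 [129.9, 210.1] [ 373. -521.  100.] [[148.0, -606.0, 1.0], [387.0, -496.0, 202.0]]
scene pen 0.61 [183.4, 267.5] [ 554. -402.   13.] [[495.0, -409.0, 7.0], [606.0, -397.0, 16.0]]
```

Run:
```python
from h import *
a=np.load("top0.npz")["im"]; b=np.load("scene0.npz")["im"]
x=cv2.resize(a[110:230,240:400],None,fx=5,fy=5,interpolation=cv2.INTER_CUBIC)
cv2.imwrite("pics/topc.png",x[:,:,::-1])
x=cv2.resize(b[170:320,270:470],None,fx=4,fy=4,interpolation=cv2.INTER_CUBIC)
cv2.imwrite("pics/scenec.png",x[:,:,::-1])
```

```text
(no output)
```

View pics/topc.png

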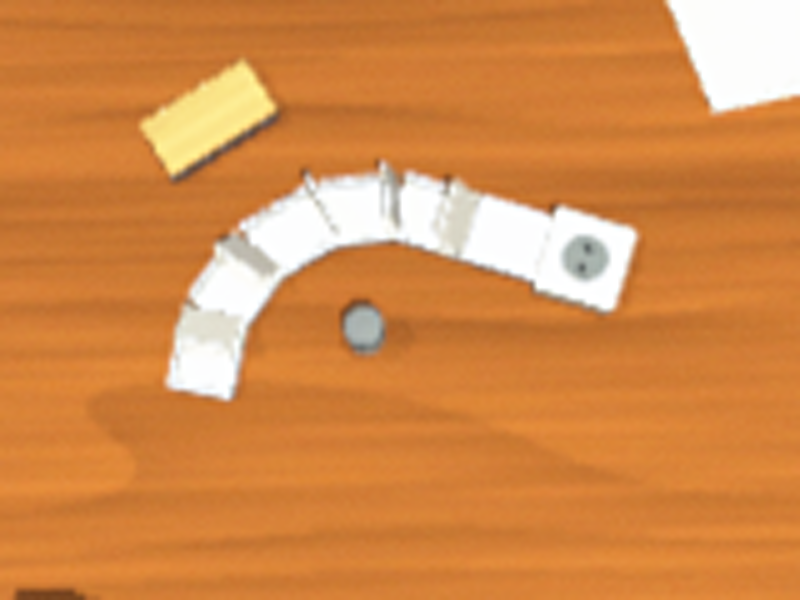

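View pics/scenec.png

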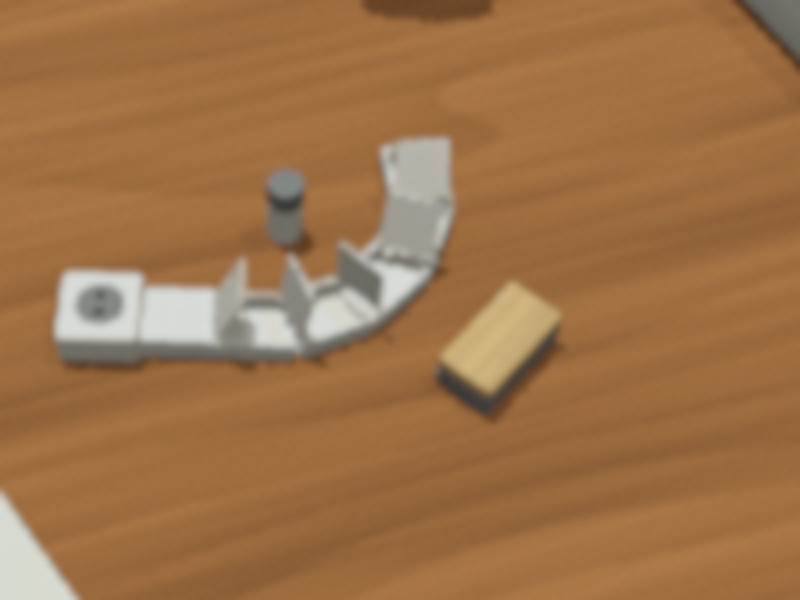

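The top crop shows the box at about (585,257), the flaps running left and curving down to the tail at (200,390), the glue inside the curve at (362,327), and the eraser outside at (208,120). The scene crop confirms all five flaps are open. Next I fit the trunking model to the depth data.

```bash
cat > fit.py <<'E'
from h import *
from scipy.optimize import minimize
from scipy.spatial import cKDTree
D=np.radians(24)
def frame(p):  # hinge points h1..h5,tail and headings
    x,y,th=p; H=[np.array([x,y])]; A=[]
    for i in range(5):
        a=th+i*D; A.append(a); H.append(H[-1]+54*np.array([np.cos(a),np.sin(a)]))
    return np.array(H),np.array(A)
def grid(p):
    H,A=frame(p); G=[]
    def slab(o,a,s0,s1,w,z):
        s,t=np.meshgrid(np.arange(s0+2,s1-1,4),np.arange(-w+2,w-1,4)); 
        G.append(np.c_[o[0]+s.ravel()*np.cos(a)-t.ravel()*np.sin(a),o[1]+s.ravel()*np.sin(a)+t.ravel()*np.cos(a),np.full(s.size,z)])
    slab(H[0],A[0],-115,-55,30,32.); slab(H[0],A[0],-55,0,23,21.)
    for i in range(5): slab(H[i],A[i],0,54,23,20.)
    return np.vstack(G)
def fit(C,p0):
    """C: cloud (N,3) of trunking-ish points; XY two-way robust chamfer"""
    t=cKDTree(C[:,:2])
    def cost(p):
        g=grid(p); d1=np.minimum(t.query(g[:,:2])[0],15); d2=np.minimum(cKDTree(g[:,:2]).query(C[:,:2])[0],15)
        return np.mean(np.maximum(d1-3,0)**1.5)+np.mean(np.maximum(d2-3,0)**1.5)
    best=min((minimize(cost,np.array(p0)+[dx,0,da],method="Nelder-Mead",options=dict(xatol=.05,fatol=1e-4,initial_simplex=np.array(p0)+[dx,0,da]+np.array([[0,0,0],[10,0,0],[0,10,0],[0,0,.1]]))) for dx in(-8,8) for da in(-.1,.1)),key=lambda r:r.fun)
    return best.x,best.fun
E
python3 - <<'E'
from fit import *
Cs=[]
for n in("top","scene"):
    W=cloud(n,np.load(n+"0.npz")["d"]).reshape(-1,3)
    k=(W[:,2]>8)&(W[:,2]<36)&(W[:,0]>470)&(W[:,0]<660)&(W[:,1]>-130)&(W[:,1]<210)
    k&=np.hypot(W[:,0]-537,W[:,1]-72)>28
    k&=~((W[:,0]>645)&(W[:,1]>125))
    Cs.append(W[k])
    p,f=fit(W[k],[610,20,1.33]); print(n,k.sum(),p.round(3),f)
C=np.vstack(Cs); p,f=fit(C,[610,20,1.33]); np.save("p0.npy",p); print(p,f)
H,A=frame(p); print(H.round(1).tolist(),np.degrees(A).round(1))
for n in("top","scene"): print(n,proj(n,np.c_[H,np.full(6,21)]).round().tolist())
o=get_obs(); R=cv2.Rodrigues(np.array(o["orientation"]))[0]; print(R.round(3).tolist())
c,Rw,t=cal("wrist"); print("wrist cam pos in tool",(R.T@(-Rw.T@t-o["ee_pos"])).round(), "axes in tool",(R.T@Rw.T).round(2).tolist(),c["fx"])
E
```

```text
top 816 [608.393  -3.96    1.252] 4.918848508059284
scene 1191 [613.394  -9.772   1.212] 9.128100721488462
[611.17622669  -5.36169776   1.25135479] 3.099817848568618
[[611.2, -5.4], [628.1, 45.9], [622.8, 99.6], [596.0, 146.5], [552.5, 178.5], [499.7, 190.0]] [ 71.7  95.7 119.7 143.7 167.7]
top [[334.0, 155.0], [320.0, 150.0], [305.0, 152.0], [292.0, 160.0], [283.0, 172.0], [280.0, 187.0]]
scene [[323.0, 249.0], [342.0, 249.0], [359.0, 243.0], [370.0, 232.0], [375.0, 219.0], [372.0, 206.0]]
[[0.263, 0.965, 0.0], [0.965, -0.263, 0.0], [0.0, -0.0, -1.0]]
wrist cam pos in tool [  -0.  -83. -162.] axes in tool [[1.0, -0.0, 0.0], [-0.0, 0.95, 0.3], [-0.0, -0.3, 0.95]] 326.65026796992134
```

```bash
python3 -m inch '[{"tx":-3.4,"ty":4.3,"jaw":0},{"tx":-3.4,"ty":4.3,"jaw":0},{"tx":-3.4,"ty":4.3,"jaw":0},{"tx":-3.4,"ty":4.3,"jaw":0},{"tx":-3.4,"ty":4.3,"jaw":0},{"tx":-3.4,"ty":4.3,"jaw":0},{"tx":-3.4,"ty":4.3,"jaw":0},{"tx":-3.4,"ty":4.3,"jaw":0},{"tx":-3.4,"ty":4.3,"jaw":0},{"tx":-3.4,"ty":4.3,"jaw":0},{"tx":-3.4,"ty":4.3,"jaw":0},{"jaw":0}]'
cat > wl.py <<'E'
import sys
from fit import *
tag=sys.argv[1]
o=get_obs(); print(o["t"],o["ee_pos"].round(1) if hasattr(o["ee_pos"],"round") else o["ee_pos"],o["width"],np.round(o["ft_force"],2))
im,d=viewer.get_image("wrist"); np.savez(f"w{tag}.npz",im=im,d=d)
W=cloud("wrist",d).reshape(-1,3); np.save(f"W{tag}.npy",W)
k=(W[:,2]>9)&(W[:,2]<36)&(W[:,0]>470)&(W[:,0]<660)&(W[:,1]>-140)&(W[:,1]<220)
k&=(np.hypot(W[:,0]-537,W[:,1]-72)>28)&~((W[:,0]>645)&(W[:,1]>125))
p,f=fit(W[k],np.load("p0.npy")); print(k.sum(),p.round(3),f); np.save(f"p{tag}.npy",p)
H,A=frame(p); print(H.round(1).tolist(),np.degrees(A).round(1))
pj=proj("wrist",np.c_[H,np.full(6,21)])
x=cv2.resize(im,None,fx=1.25,fy=1.25)[:,:,::-1].copy()
for u,v in pj: cv2.circle(x,(int(u*1.25),int(v*1.25)),3,(0,0,255),-1)
for q in proj("wrist",grid(p)[::3]): cv2.circle(x,(int(q[0]*1.25),int(q[1]*1.25)),1,(255,0,0),-1)
cv2.imwrite(f"pics/w{tag}.png",x)
E
python3 wl.py 1
```

```text
0.9 [164.2 603.  222.7] 88.18881898769898 [ 0.04  1.09 -0.56]
0 [603.176  -5.362   1.151] nan
[[603.2, -5.4], [625.2, 44.0], [625.2, 98.0], [603.3, 147.3], [563.2, 183.5], [511.8, 200.2]] [ 66.  90. 114. 138. 162.]$[0]: bad value
  return _methods._mean(a, axis=axis, dtype=dtype,
  ret = ret.dtype.type(ret / rcount)
```

View pics/w1.png

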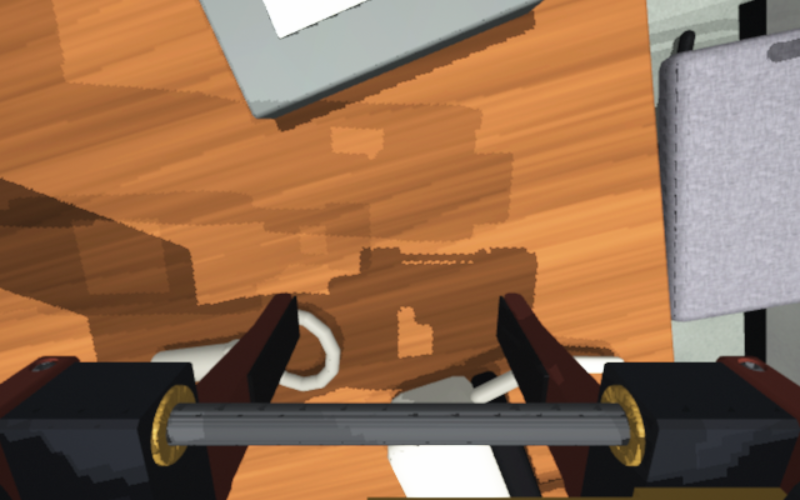

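The move was refused with "bad value", probably because every key is required, so the picture only shows the starting area with the open jaws. I'll resend it with full rows.

```bash
python3 -m inch '[{"tx":-3.4,"ty":4.3,"tz":0,"ax":0,"ay":0,"az":0,"jaw":0},{"tx":-3.4,"ty":4.3,"tz":0,"ax":0,"ay":0,"az":0,"jaw":0},{"tx":-3.4,"ty":4.3,"tz":0,"ax":0,"ay":0,"az":0,"jaw":0},{"tx":-3.4,"ty":4.3,"tz":0,"ax":0,"ay":0,"az":0,"jaw":0},{"tx":-3.4,"ty":4.3,"tz":0,"ax":0,"ay":0,"az":0,"jaw":0},{"tx":-3.4,"ty":4.3,"tz":0,"ax":0,"ay":0,"az":0,"jaw":0},{"tx":-3.4,"ty":4.3,"tz":0,"ax":0,"ay":0,"az":0,"jaw":0},{"tx":-3.4,"ty":4.3,"tz":0,"ax":0,"ay":0,"az":0,"jaw":0},{"tx":-3.4,"ty":4.3,"tz":0,"ax":0,"ay":0,"az":0,"jaw":0},{"tx":-3.4,"ty":4.3,"tz":0,"ax":0,"ay":0,"az":0,"jaw":0},{"tx":-3.4,"ty":4.3,"tz":0,"ax":0,"ay":0,"az":0,"jaw":0},{"tx":0,"ty":0,"tz":0,"ax":0,"ay":0,"az":0,"jaw":0}]' && python3 wl.py 2
```

```text
t: 2.45
ee_pos: [524.2, 115.4, 222.8]
orientation: [2.5, 1.901, 0.001]
ft_force: [0.3, 0.1, -0.2]
width: 0.6
2.45 [524.2 115.4 222.8] 0.562229348057334 [ 0.26  0.13 -0.2 ]
6449 [607.558  -2.884   1.25 ] 8.882896363252605
[[607.6, -2.9], [624.6, 48.4], [619.3, 102.1], [592.7, 149.0], [549.2, 181.1], [496.4, 192.7]] [ 71.6  95.6 119.6 143.6 167.6]
```

View pics/w2.png

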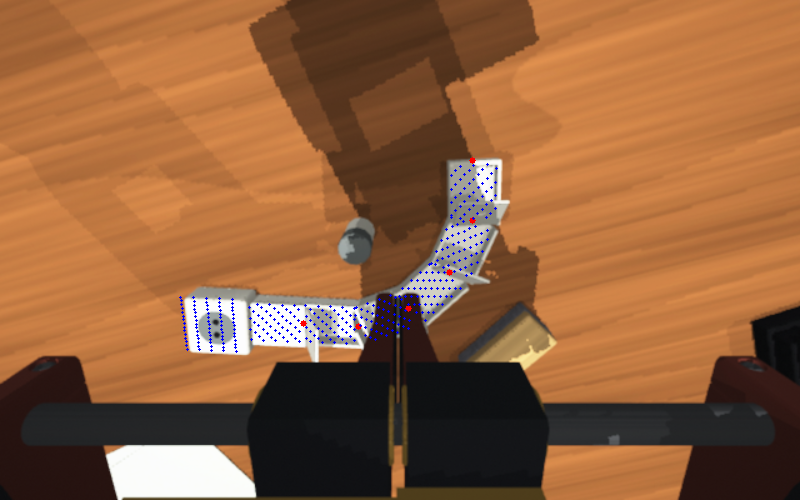

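The picture shows the box at (215,323), flap hinges running right and then up to the tail at (476,160), glue at (357,240) and eraser at (510,340). The overlaid model sits about 4 px left, because the gripper hides part of the trunking. I'll refit with clean masking.

```bash
cat > fit2.py <<'E'
from fit import *
def clean(n,tag):
    z=np.load(tag+".npz"); d=z["d"]; im=z["im"]
    W=cloud(n,d); hsv=cv2.cvtColor(im,cv2.COLOR_RGB2HSV)
    k=(hsv[...,1]<60)&(W[...,2]>15)&(W[...,2]<36)&(W[...,0]>470)&(W[...,0]<660)&(W[...,1]>-140)&(W[...,1]<220)&(np.hypot(W[...,0]-540,W[...,1]-72)>26)
    return W[k],d
def go(n,tag,p0,cap=8):
    C,d=clean(n,tag); t=cKDTree(C[:,:2])
    def cost(p):
        g=grid(p); q=proj(n,g).round().astype(int); q=np.clip(q,0,[639,399])
        hid=d[q[:,1],q[:,0]]<230 if n=="wrist" else np.zeros(len(g),bool)
        d1=np.minimum(t.query(g[~hid,:2])[0],cap); d2=np.minimum(cKDTree(g[:,:2]).query(C[:,:2])[0],cap)
        return np.mean(np.maximum(d1-2,0))+np.mean(np.maximum(d2-2,0))
    s=np.array([[0,0,0],[8,0,0],[0,8,0],[0,0,.06]])
    r=min((minimize(cost,p0+o,method="Nelder-Mead",options=dict(xatol=.05,fatol=1e-4,initial_simplex=p0+o+s)) for o in np.array([[0,0,0],[-4,-4,-.03],[-4,5,0],[4,4,.03]])),key=lambda r:r.fun)
    # box top centroid and tail checks
    b=C[C[:,2]>28]; b=b[np.hypot(*(b[:,:2]-[582,-85]).T)<50]
    print(tag,len(C),r.x.round(3),round(r.fun,3),"box centre",np.median(b,0).round(1),"z flat",np.median(C[(C[:,2]<25)][:,2]).round(1))
    return r.x
E
python3 - <<'E'
from fit2 import *
p=np.load("p0.npy")
for n,tag in(("top","top0"),("scene","scene0"),("wrist","w2")):
    q=go(n,tag,p); H,A=frame(q); print(H.round(1).tolist(),"model box",(H[0]-85*np.array([np.cos(A[0]),np.sin(A[0])])).round(1))
np.save("p.npy",q)
E
```

```text
top0 622 [609.052  -4.177   1.253] 2.67 box centre [580.8 -83.1  31.4] z flat 20.0
[[609.1, -4.2], [625.9, 47.1], [620.5, 100.8], [593.7, 147.7], [550.1, 179.6], [497.4, 191.1]] model box [582.5 -84.9]
scene0 1026 [614.021  -6.633   1.235] 2.621 box centre [589.7 -85.3  33. ] z flat 20.8
[[614.0, -6.6], [631.8, 44.3], [627.4, 98.2], [601.4, 145.5], [558.4, 178.2], [505.9, 190.6]] model box [586.  -86.9]
w2 5680 [609.405  -0.656   1.264] 2.06 box centre [582.2 -80.4  32. ] z flat 20.0
[[609.4, -0.7], [625.7, 50.8], [619.7, 104.5], [592.3, 151.1], [548.4, 182.5], [495.5, 193.3]] model box [583.7 -81.7]
```

```bash
python3 -m inch '[{"tx":-3.0,"ty":2.8,"tz":0,"ax":0,"ay":0,"az":0,"jaw":0},{"tx":-3.0,"ty":2.8,"tz":0,"ax":0,"ay":0,"az":0,"jaw":0},{"tx":-3.0,"ty":2.8,"tz":0,"ax":0,"ay":0,"az":0,"jaw":0},{"tx":-2.6,"ty":2.8,"tz":0,"ax":0,"ay":0,"az":2.1,"jaw":0},{"tx":0,"ty":0,"tz":3,"ax":0,"ay":0,"az":0,"jaw":0},{"tx":0,"ty":0,"tz":3,"ax":0,"ay":0,"az":0,"jaw":0},{"tx":0,"ty":0,"tz":3,"ax":0,"ay":0,"az":0,"jaw":0},{"tx":0,"ty":0,"tz":3,"ax":0,"ay":0,"az":0,"jaw":0},{"tx":0,"ty":0,"tz":0,"ax":0,"ay":0,"az":0,"jaw":0}]'
cat > s.py <<'E'
from fit import *
o=get_obs(); p=np.load("p.npy"); H,A=frame(p); e=np.array(o["ee_pos"]); R=cv2.Rodrigues(np.array(o["orientation"]))[0]
print("t",o["t"],"tcp",e.round(1),"F",np.round(o["ft_force"],1),"heading",np.degrees(np.arctan2(R[1,0],R[0,0])).round(1))
for i in range(5):
    u=np.array([np.cos(A[i]),np.sin(A[i])]); v=np.array([-u[1],u[0]]); r=e[:2]-H[i]
    if -60<r@u<90: print("flap",i+1,"s",(r@u).round(1),"left",(r@v).round(1),"A",np.degrees(A[i]).round(1))
E
python3 s.py
```

```text
t: 3.62
ee_pos: [597.6, -21.8, 100.7]
orientation: [-2.527, -1.861, 0.006]
ft_force: [-0.2, 0.8, 0.5]
width: 0.4
t 3.625 tcp [597.6 -21.8 100.7] F [-0.2  0.8  0.5] heading 72.8
flap 1 s -23.7 left 4.9 A 72.4
```

```bash
python3 -m inch '[{"tx":-0.4,"ty":0.5,"tz":2,"ax":0,"ay":0,"az":0,"jaw":0},{"tx":0,"ty":0,"tz":2,"ax":0,"ay":0,"az":0.4,"jaw":0},{"tx":0,"ty":0,"tz":0,"ax":0,"ay":0,"az":0,"jaw":0}]'; python3 s.py
python3 - <<'E'
from fit2 import *
im,d=viewer.get_image("wrist"); np.savez("w3.npz",im=im,d=d)
p=np.load("p.npy"); q=go("wrist","w3",p); print(frame(q)[0].round(1).tolist())
x=cv2.resize(im,None,fx=1.25,fy=1.25)[:,:,::-1].copy()
for P,c in((p,(0,0,255)),(q,(255,0,0))):
    H,A=frame(P)
    for h in (18,21):
        for i in range(6):
            a=A[min(i,4)]; n=23*np.array([-np.sin(a),np.cos(a)])
            l=proj("wrist",np.c_[np.array([H[i]-n,H[i]+n]),[h,h]])*1.25
            if h==21: cv2.line(x,*[tuple(map(int,k)) for k in l],c,1)
cv2.imwrite("pics/w3.png",x)
E
```

```text
t: 4.0
ee_pos: [602.2, -28.7, 61.0]
orientation: [-2.536, -1.851, 0.004]
ft_force: [-0.2, 0.2, -0.9]
width: 0.1
t 4.0 tcp [602.2 -28.7  61. ] F [-0.2  0.2 -0.9] heading 72.3
flap 1 s -28.9 left -1.6 A 72.4
w3 20345 [614.758  -7.636   1.234] 3.372 box centre [583.4 -82.1  33.2] z flat 21.0
[[614.8, -7.6], [632.6, 43.3], [628.1, 97.2], [602.2, 144.5], [559.2, 177.2], [506.7, 189.6]]
```

View pics/w3.png

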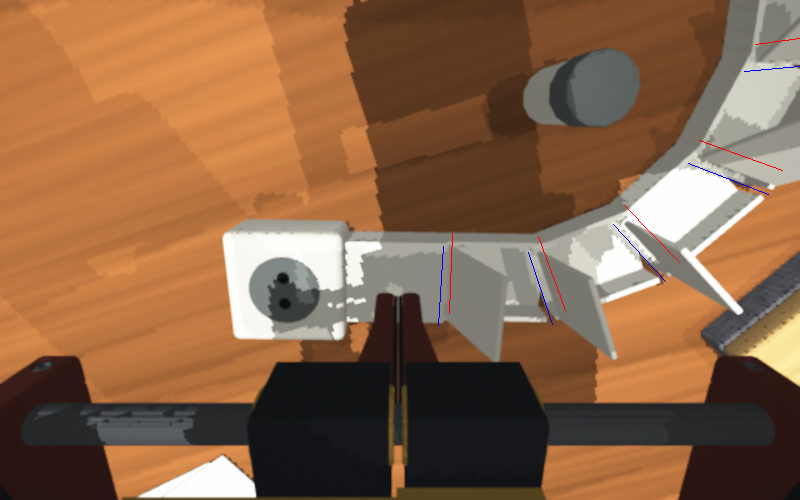

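The view shows the box at (285,280), the flap 1 base at about col 448 with centre row 283, and the flap 2 base at about (547,288). The blue model matches laterally but needs about +3 mm along the heading, so I adopt that. Then I descend onto the plain cover to find the contact height.

```bash
python3 -c "
import numpy as np; np.save('p.npy',[615.5,-4.7,1.238])"; python3 s.py
python3 -m inch '[{"tx":0,"ty":0,"tz":1.5,"ax":0,"ay":0,"az":0,"jaw":0},{"tx":0,"ty":0,"tz":1.5,"ax":0,"ay":0,"az":0,"jaw":0},{"tx":0,"ty":0,"tz":0.5,"ax":0,"ay":0,"az":0,"jaw":0},{"tx":0,"ty":0,"tz":0.2,"ax":0,"ay":0,"az":0,"jaw":0},{"tx":0,"ty":0,"tz":0,"ax":0,"ay":0,"az":0,"jaw":0}]'; python3 s.py
```

```text
t 4.05 tcp [602.9 -28.7  61.9] F [0.3 0.3 0.3] heading 72.3
flap 1 s -26.8 left 4.1 A 70.9
t: 4.68
ee_pos: [603.6, -28.7, 25.7]
orientation: [2.537, 1.853, 0.0]
ft_force: [0.3, -0.6, -0.6]
width: 0.7
t 4.675 tcp [603.6 -28.7  25.7] F [ 0.3 -0.6 -0.6] heading 72.3
flap 1 s -26.6 left 3.4 A 70.9
```

```bash
python3 -m inch '[{"tx":0,"ty":0.35,"tz":0.2,"ax":0,"ay":0,"az":1.4,"jaw":0},{"tx":0,"ty":0,"tz":0.15,"ax":0,"ay":0,"az":0,"jaw":0},{"tx":0,"ty":0,"tz":0,"ax":0,"ay":0,"az":0,"jaw":0}]'; python3 -m inch '[{"tx":0,"ty":0,"tz":0.1,"ax":0,"ay":0,"az":0,"jaw":0},{"tx":0,"ty":0,"tz":0,"ax":0,"ay":0,"az":0,"jaw":0}]';  python3 s.py
```

```text
t: 5.05
ee_pos: [606.8, -29.8, 22.1]
orientation: [-2.56, -1.821, 0.0]
ft_force: [-0.2, -0.8, -0.5]
width: 0.6
t: 5.3
ee_pos: [606.9, -29.8, 21.4]
orientation: [2.56, 1.821, 0.0]
ft_force: [-1.1, -0.1, 2.8]
width: 0.4
t 5.3 tcp [606.9 -29.8  21.4] F [-1.1 -0.1  2.8] heading 70.9
flap 1 s -26.6 left -0.0 A 70.9
```

Contact with the cover is at z of about 21.4, with 2.8 N. Now I start the pass with flap 1, rising slightly so the push has leverage.

```bash
python3 -m inch '[{"tx":0.6,"ty":0,"tz":-0.9,"ax":0,"ay":0,"az":0,"jaw":0},{"tx":0.6,"ty":0,"tz":-0.9,"ax":0,"ay":0,"az":0,"jaw":0},{"tx":0.5,"ty":0,"tz":0,"ax":0,"ay":0,"az":0,"jaw":0},{"tx":0.5,"ty":0,"tz":0,"ax":0,"ay":0,"az":0,"jaw":0},{"tx":0.5,"ty":0,"tz":0.1,"ax":0,"ay":0,"az":0,"jaw":0},{"tx":0.5,"ty":0,"tz":0.2,"ax":0,"ay":0,"az":0,"jaw":0},{"tx":0,"ty":0,"tz":0,"ax":0,"ay":0,"az":0,"jaw":0}]'; python3 s.py
```

```text
t: 6.18
ee_pos: [617.2, 0.8, 35.8]
orientation: [-2.559, -1.822, 0.001]
ft_force: [0.1, -0.3, 0.5]
width: 0.6
t 6.175 tcp [617.2   0.8  35.8] F [ 0.1 -0.3  0.5] heading 70.9
flap 1 s 5.8 left 0.2 A 70.9
flap 2 s -44.0 left 19.8 A 94.9
```

```bash
python3 -m inch '[{"tx":0.5,"ty":0,"tz":0.3,"ax":0,"ay":0,"az":0,"jaw":0},{"tx":0.5,"ty":0,"tz":0.3,"ax":0,"ay":0,"az":0,"jaw":0},{"tx":0.5,"ty":0,"tz":0.3,"ax":0,"ay":0,"az":0,"jaw":0},{"tx":0.5,"ty":0,"tz":0.3,"ax":0,"ay":0,"az":0,"jaw":0},{"tx":0.5,"ty":0,"tz":0.2,"ax":0,"ay":0,"az":0,"jaw":0},{"tx":0.2,"ty":0,"tz":0.1,"ax":0,"ay":0,"az":0,"jaw":0},{"tx":0,"ty":0,"tz":0,"ax":0,"ay":0,"az":0,"jaw":0}]'; python3 s.py
python3 - <<'E'
from h import *
im,d=viewer.get_image("wrist"); np.savez("w4.npz",im=im,d=d)
cv2.imwrite("pics/w4.png",cv2.resize(im,None,fx=1.25,fy=1.25)[:,:,::-1])
E
```

```text
t: 7.05
ee_pos: [626.4, 26.2, 21.3]
orientation: [2.559, 1.822, 0.001]
ft_force: [-0.2, -0.0, 3.6]
width: 0.8
t 7.05 tcp [626.4  26.2  21.3] F [-0.2 -0.   3.6] heading 70.9
flap 1 s 32.8 left -0.2 A 70.9
flap 2 s -19.5 left 8.5 A 94.9
```

View pics/w4.png

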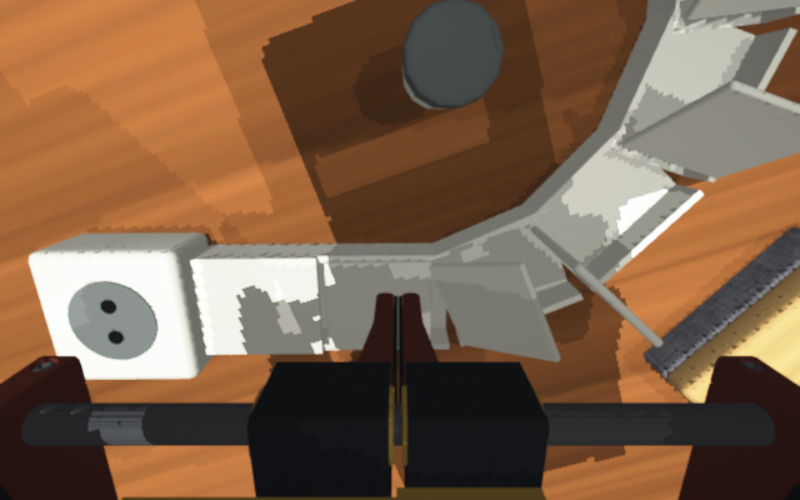

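Flap 1 lies flat at cols 320–435, the tip presses on it at 3.6 N, and flap 2 is next at col 440. I'll check the model hinges against this picture.

Run:
```python
from fit import *
H,A=frame(np.load("p.npy"))
for i in range(5):
    n=23*np.array([-np.sin(A[i]),np.cos(A[i])]); b=A[i]-(D/2 if i else 0)
    print(i+1,(proj("wrist",np.c_[np.array([H[i]+n,H[i],H[i]-n]),[21]*3])*1.25).round().tolist())
print((proj("wrist",[get_obs()["ee_pos"]])*1.25).round())
x=cv2.resize(np.load("w4.npz")["im"][100:310,140:640],None,fx=1.6,fy=1.6)[:,:,::-1].copy()
for i in range(1,5):
    n=23*np.array([-np.sin(A[i]),np.cos(A[i])])
    l=(proj("wrist",np.c_[np.array([H[i]-n,H[i]+n]),[21,21]])-[140,100])*1.6
    cv2.line(x,*[tuple(map(int,k)) for k in l],(255,0,0),1)
x=np.load("w4.npz")["im"]; x=cv2.resize(x[0:310,240:640],None,fx=1.9,fy=1.9)[:,:,::-1].copy()
for i in range(1,5):
    n=23*np.array([-np.sin(A[i]),np.cos(A[i])])
    l=(proj("wrist",np.c_[np.array([H[i]-n,H[i]+n]),[21,21]])-[240,0])*1.9
    cv2.line(x,*[tuple(map(int,k)) for k in l],(255,0,0),1)
cv2.imwrite("pics/w4b.png",x)
```

```text
1 [[320.0, 264.0], [323.0, 313.0], [326.0, 359.0]]
2 [[425.0, 269.0], [446.0, 313.0], [464.0, 355.0]]
3 [[527.0, 231.0], [563.0, 266.0], [598.0, 299.0]]
4 [[615.0, 153.0], [667.0, 171.0], [718.0, 189.0]]
5 [[677.0, 33.0], [743.0, 26.0], [809.0, 18.0]]
[[397. 314.]]
```

View pics/w4b.png

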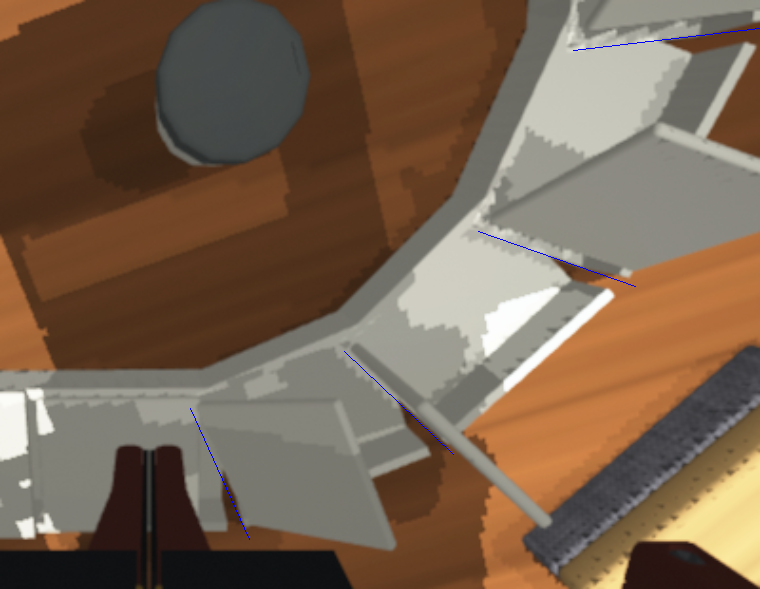

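The model hinge lines agree within about 3 mm, so on to flap 2.

```bash
python3 -m inch '[{"tx":0.1,"ty":0,"tz":-0.9,"ax":0,"ay":0,"az":-6,"jaw":0},{"tx":0.2,"ty":0.2,"tz":-0.9,"ax":0,"ay":0,"az":-6,"jaw":0},{"tx":0.3,"ty":0.2,"tz":0,"ax":0,"ay":0,"az":-6,"jaw":0},{"tx":0.4,"ty":0.2,"tz":0,"ax":0,"ay":0,"az":-6,"jaw":0},{"tx":0.5,"ty":0.1,"tz":0,"ax":0,"ay":0,"az":0,"jaw":0},{"tx":0,"ty":0,"tz":0,"ax":0,"ay":0,"az":0,"jaw":0}]'; python3 s.py
```

```text
t: 7.85
ee_pos: [633.7, 40.6, 38.9]
orientation: [-2.127, -2.312, 0.0]
ft_force: [-0.4, 0.4, 0.2]
width: 0.8
t 7.85 tcp [633.7  40.6  38.9] F [-0.4  0.4  0.2] heading 94.8
flap 1 s 48.8 left -2.4 A 70.9
flap 2 s -5.8 left -0.1 A 94.9
flap 3 s -54.6 left 24.3 A 118.9
```

```bash
python3 -m inch '[{"tx":0.5,"ty":0,"tz":0.1,"ax":0,"ay":0,"az":0,"jaw":0},{"tx":0.5,"ty":0,"tz":0.2,"ax":0,"ay":0,"az":0,"jaw":0},{"tx":0.5,"ty":0,"tz":0.3,"ax":0,"ay":0,"az":0,"jaw":0},{"tx":0.5,"ty":0,"tz":0.3,"ax":0,"ay":0,"az":0,"jaw":0},{"tx":0.5,"ty":0,"tz":0.3,"ax":0,"ay":0,"az":0,"jaw":0},{"tx":0.5,"ty":0,"tz":0.3,"ax":0,"ay":0,"az":0,"jaw":0},{"tx":0.5,"ty":0,"tz":0.2,"ax":0,"ay":0,"az":0,"jaw":0},{"tx":0.3,"ty":0,"tz":0.1,"ax":0,"ay":0,"az":0,"jaw":0},{"tx":0,"ty":0,"tz":0,"ax":0,"ay":0,"az":0,"jaw":0}]'; python3 s.py
```

```text
t: 8.98
ee_pos: [630.8, 78.5, 21.3]
orientation: [2.125, 2.314, 0.001]
ft_force: [0.2, -0.2, 2.4]
width: 0.7
t 8.975 tcp [630.8  78.5  21.3] F [ 0.2 -0.2  2.4] heading 94.9
flap 1 s 83.6 left 12.7 A 70.9
flap 2 s 32.2 left -0.5 A 94.9
flap 3 s -20.1 left 8.4 A 118.9
```

Flap 2 is down with 2.4 N of contact. Flap 3 uses the same pattern.

```bash
python3 -m inch '[{"tx":0.1,"ty":0,"tz":-0.9,"ax":0,"ay":0,"az":-6,"jaw":0},{"tx":0.2,"ty":0.2,"tz":-0.9,"ax":0,"ay":0,"az":-6,"jaw":0},{"tx":0.3,"ty":0.2,"tz":0,"ax":0,"ay":0,"az":-6,"jaw":0},{"tx":0.4,"ty":0.2,"tz":0,"ax":0,"ay":0,"az":-6,"jaw":0},{"tx":0.5,"ty":0.1,"tz":0,"ax":0,"ay":0,"az":0,"jaw":0},{"tx":0,"ty":0,"tz":0,"ax":0,"ay":0,"az":0,"jaw":0}]'; python3 s.py
python3 - <<'E'
from fit import *
im,d=viewer.get_image("wrist"); x=cv2.resize(im,None,fx=1.25,fy=1.25)[:,:,::-1].copy()
H,A=frame(np.load("p.npy")); A=np.r_[A,A[4]]
for i in range(6):
    n=23*np.array([-np.sin(A[i]),np.cos(A[i])])
    l=proj("wrist",np.c_[np.array([H[i]-n,H[i]+n]),[21,21]])*1.25
    cv2.line(x,*[tuple(map(int,k)) for k in l],(255,0,0),1)
cv2.imwrite("pics/w5.png",x)
E
```

```text
t: 9.72
ee_pos: [631.4, 94.6, 38.8]
orientation: [-1.599, -2.703, 0.0]
ft_force: [0.5, -0.2, 0.2]
width: 0.3
t 9.725 tcp [631.4  94.6  38.8] F [ 0.5 -0.2  0.2] heading 118.8
flap 2 s 48.2 left -2.5 A 94.9
flap 3 s -6.3 left 0.1 A 118.9
flap 4 s -55.0 left 24.6 A 142.9
```

View pics/w5.png

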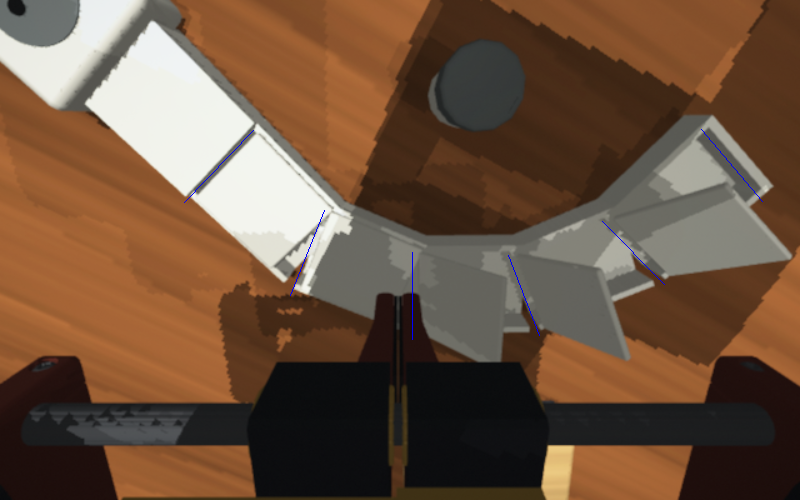

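Flaps 1 and 2 lie flat, the hinge lines still match so the trunking has not shifted, and flap 3 is in front of the tip at col 420. Continuing.

```bash
python3 -m inch '[{"tx":0.5,"ty":0,"tz":0.1,"ax":0,"ay":0,"az":0,"jaw":0},{"tx":0.5,"ty":0,"tz":0.2,"ax":0,"ay":0,"az":0,"jaw":0},{"tx":0.5,"ty":0,"tz":0.3,"ax":0,"ay":0,"az":0,"jaw":0},{"tx":0.5,"ty":0,"tz":0.3,"ax":0,"ay":0,"az":0,"jaw":0},{"tx":0.5,"ty":0,"tz":0.3,"ax":0,"ay":0,"az":0,"jaw":0},{"tx":0.5,"ty":0,"tz":0.3,"ax":0,"ay":0,"az":0,"jaw":0},{"tx":0.5,"ty":0,"tz":0.2,"ax":0,"ay":0,"az":0,"jaw":0},{"tx":0.3,"ty":0,"tz":0.1,"ax":0,"ay":0,"az":0,"jaw":0},{"tx":0,"ty":0,"tz":0,"ax":0,"ay":0,"az":0,"jaw":0}]'; python3 s.py
```

```text
t: 10.9
ee_pos: [613.7, 127.6, 21.4]
orientation: [1.598, 2.705, 0.001]
ft_force: [-0.1, -0.5, 0.6]
width: 0.2
t 10.9 tcp [613.7 127.6  21.4] F [-0.1 -0.5  0.6] heading 118.9
flap 2 s 82.7 left 12.4 A 94.9
flap 3 s 31.2 left -0.3 A 118.9
flap 4 s -20.9 left 9.0 A 142.9
```

```bash
python3 -m inch '[{"tx":0.1,"ty":0,"tz":-0.9,"ax":0,"ay":0,"az":-6,"jaw":0},{"tx":0.2,"ty":0.2,"tz":-0.9,"ax":0,"ay":0,"az":-6,"jaw":0},{"tx":0.3,"ty":0.2,"tz":0,"ax":0,"ay":0,"az":-6,"jaw":0},{"tx":0.4,"ty":0.2,"tz":0,"ax":0,"ay":0,"az":-6,"jaw":0},{"tx":0.5,"ty":0.1,"tz":0,"ax":0,"ay":0,"az":0,"jaw":0},{"tx":0,"ty":0,"tz":0,"ax":0,"ay":0,"az":0,"jaw":0}]'; python3 s.py
```

```text
t: 11.65
ee_pos: [607.6, 143.0, 38.9]
orientation: [-1.002, -2.977, 0.001]
ft_force: [0.4, -0.1, -1.5]
width: 0.4
t 11.65 tcp [607.6 143.   38.9] F [ 0.4 -0.1 -1.5] heading 142.8
flap 3 s 47.6 left -2.4 A 118.9
flap 4 s -6.8 left 0.4 A 142.9
flap 5 s -55.4 left 25.1 A 166.9
```

```bash
python3 -m inch '[{"tx":0.5,"ty":0,"tz":0.1,"ax":0,"ay":0,"az":0,"jaw":0},{"tx":0.5,"ty":0,"tz":0.2,"ax":0,"ay":0,"az":0,"jaw":0},{"tx":0.5,"ty":0,"tz":0.3,"ax":0,"ay":0,"az":0,"jaw":0},{"tx":0.5,"ty":0,"tz":0.3,"ax":0,"ay":0,"az":0,"jaw":0},{"tx":0.5,"ty":0,"tz":0.3,"ax":0,"ay":0,"az":0,"jaw":0},{"tx":0.5,"ty":0,"tz":0.3,"ax":0,"ay":0,"az":0,"jaw":0},{"tx":0.5,"ty":0,"tz":0.2,"ax":0,"ay":0,"az":0,"jaw":0},{"tx":0.4,"ty":0,"tz":0.14,"ax":0,"ay":0,"az":0,"jaw":0},{"tx":0,"ty":0,"tz":0,"ax":0,"ay":0,"az":0,"jaw":0}]'; python3 s.py
```

```text
t: 12.78
ee_pos: [577.6, 166.4, 21.2]
orientation: [1.0, 2.977, 0.001]
ft_force: [1.6, -1.0, 4.4]
width: 0.3
t 12.775 tcp [577.6 166.4  21.2] F [ 1.6 -1.   4.4] heading 142.9
flap 3 s 82.6 left 12.5 A 118.9
flap 4 s 31.2 left -0.2 A 142.9
flap 5 s -20.9 left 9.1 A 166.9
```

```bash
python3 -m inch '[{"tx":0.1,"ty":0,"tz":-0.9,"ax":0,"ay":0,"az":-6,"jaw":0},{"tx":0.2,"ty":0.2,"tz":-0.9,"ax":0,"ay":0,"az":-6,"jaw":0},{"tx":0.3,"ty":0.2,"tz":0,"ax":0,"ay":0,"az":-6,"jaw":0},{"tx":0.4,"ty":0.2,"tz":0,"ax":0,"ay":0,"az":-6,"jaw":0},{"tx":0.5,"ty":0.1,"tz":0,"ax":0,"ay":0,"az":0,"jaw":0},{"tx":0,"ty":0,"tz":0,"ax":0,"ay":0,"az":0,"jaw":0}]'; python3 s.py
python3 - <<'E'
from fit import *
im,d=viewer.get_image("wrist"); x=cv2.resize(im,None,fx=1.25,fy=1.25)[:,:,::-1].copy()
H,A=frame(np.load("p.npy")); A=np.r_[A,A[4]]
for i in range(6):
    n=23*np.array([-np.sin(A[i]),np.cos(A[i])])
    l=proj("wrist",np.c_[np.array([H[i]-n,H[i]+n]),[21,21]])*1.25
    cv2.line(x,*[tuple(map(int,k)) for k in l],(255,0,0),1)
cv2.imwrite("pics/w6.png",x)
E
```

```text
t: 13.52
ee_pos: [561.1, 188.6, 37.4]
orientation: [0.389, 3.103, -0.045]
ft_force: [-0.9, 0.1, 0.3]
width: 0.6
t 13.525 tcp [561.1 188.6  37.4] F [-0.9  0.1  0.3] heading 165.7
flap 4 s 57.8 left -8.0 A 142.9
flap 5 s 0.2 left -8.8 A 166.9
```

View pics/w6.png

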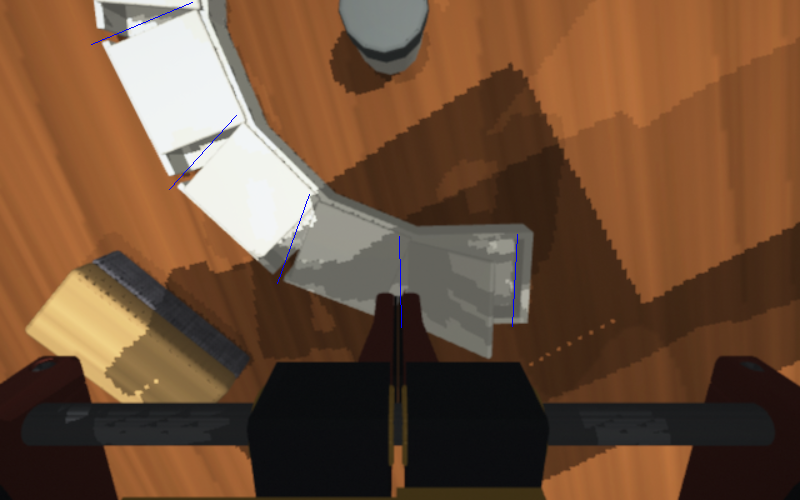

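Flaps 1–4 are flat, and flap 5 at (450,290) is still open with the tip beside its hinge. But the pose came out off (left -8.8 mm, slight tilt), so I'm checking the joint limits.

Run:
```python
from h import *
o=get_obs(); print(np.round(o["qpos"],3),np.round(o["qvel"],3)); R=cv2.Rodrigues(np.array(o["orientation"]))[0]; print(R.round(3).tolist(),o["ft_force"])
```

```text
[ 0.32   0.637  1.795 -0.049  0.71  -2.534] [-0.009 -0.    -0.009 -0.004 -0.    -0.003]
[[-0.969, 0.248, 0.011], [0.247, 0.969, -0.03], [-0.018, -0.026, -0.999]] [0.55132759 0.55476218 0.55487012]
```

Joint 6 has hit its range limit. I'll turn back about 20° and level the tool, then finish flap 5 by translation only.

```bash
python3 -m inch '[{"tx":0,"ty":0,"tz":0,"ax":-1.5,"ay":1.0,"az":5,"jaw":0},{"tx":0,"ty":0,"tz":0,"ax":0,"ay":0,"az":8,"jaw":0},{"tx":0,"ty":0,"tz":0,"ax":0,"ay":0,"az":7,"jaw":0},{"tx":0,"ty":0,"tz":0,"ax":0,"ay":0,"az":0,"jaw":0}]'; python3 s.py; python3 -c "
from h import *
o=get_obs(); print(np.round(o['qpos'],3),cv2.Rodrigues(np.array(o['orientation']))[0].round(3).tolist())"
```

```text
t: 14.08
ee_pos: [562.2, 188.1, 37.7]
orientation: [0.925, 3.0, 0.001]
ft_force: [0.3, 0.5, 0.3]
width: 0.6
t 14.075 tcp [562.2 188.1  37.7] F [0.3 0.5 0.3] heading 145.7
flap 4 s 56.6 left -8.2 A 142.9
flap 5 s -1.0 left -8.6 A 166.9
[ 3.030e-01  6.360e-01  1.795e+00 -1.000e-03  7.080e-01 -2.239e+00] [[-0.826, 0.563, 0.002], [0.563, 0.826, -0.0], [-0.002, 0.001, -1.0]]
```

```bash
python3 -m inch '[{"tx":0.42,"ty":-0.32,"tz":0.2,"ax":0,"ay":0,"az":0,"jaw":0},{"tx":0.42,"ty":-0.32,"tz":0.3,"ax":0,"ay":0,"az":0,"jaw":0},{"tx":0.42,"ty":-0.32,"tz":0.3,"ax":0,"ay":0,"az":0,"jaw":0},{"tx":0.42,"ty":-0.32,"tz":0.35,"ax":0,"ay":0,"az":0,"jaw":0},{"tx":0.42,"ty":-0.32,"tz":0.25,"ax":0,"ay":0,"az":0,"jaw":0},{"tx":0.42,"ty":-0.32,"tz":0.2,"ax":0,"ay":0,"az":0,"jaw":0},{"tx":0,"ty":0,"tz":0.05,"ax":0,"ay":0,"az":0,"jaw":0},{"tx":0,"ty":0,"tz":0,"ax":0,"ay":0,"az":0,"jaw":0}]'; python3 s.py
```

```text
t: 15.08
ee_pos: [529.4, 186.9, 21.3]
orientation: [0.925, 3.001, -0.0]
ft_force: [-2.4, -0.0, 4.1]
width: 0.6
t 15.075 tcp [529.4 186.9  21.3] F [-2.4 -0.   4.1] heading 145.7
flap 4 s 82.0 left 12.5 A 142.9
flap 5 s 30.6 left 0.0 A 166.9
```

Contact on flap 5 is 4.1 N. Before lifting, I check flap heights by depth from the wrist and scene cameras.

```bash
cat > chk.py <<'E'
from fit import *
import sys
H,A=frame(np.load("p.npy")); r={}
for n in sys.argv[1:]:
    im,d=viewer.get_image(n); W=cloud(n,d).reshape(-1,3); cv2.imwrite(f"pics/chk_{n}.png",im[:,:,::-1])
    for i in range(5):
        u=np.array([np.cos(A[i]),np.sin(A[i])]); q=W[:,:2]-H[i]; s=q@u; l=q@[-u[1],u[0]]
        out=[]
        for a,b in((5,15),(30,38),(38,46)):
            k=(s>a)&(s<b)&(abs(l)<15)&(W[:,2]>0)&(W[:,2]<75); out.append((int(k.sum()),W[k,2].mean().round(1) if k.any() else None,W[k,2].max().round(1) if k.any() else None))
        print(n,i+1,out)
E
python3 chk.py wrist scene top
```

```text
wrist 1 [(0, None, None), (0, None, None), (96, np.float64(13.3), np.float64(22.9))]
wrist 2 [(793, np.float64(21.3), np.float64(23.4)), (850, np.float64(21.3), np.float64(23.2)), (851, np.float64(20.3), np.float64(23.3))]
wrist 3 [(945, np.float64(21.4), np.float64(23.5)), (720, np.float64(21.5), np.float64(23.3)), (699, np.float64(21.5), np.float64(23.3))]
wrist 4 [(846, np.float64(21.4), np.float64(23.8)), (647, np.float64(21.5), np.float64(23.5)), (643, np.float64(21.4), np.float64(23.2))]
wrist 5 [(644, np.float64(21.4), np.float64(23.3)), (1182, np.float64(48.1), np.float64(75.0)), (1282, np.float64(39.0), np.float64(74.3))]
scene 1 [(32, np.float64(21.7), np.float64(26.0)), (25, np.float64(21.9), np.float64(25.2)), (18, np.float64(22.2), np.float64(24.5))]
scene 2 [(30, np.float64(21.6), np.float64(26.3)), (21, np.float64(21.9), np.float64(25.3)), (24, np.float64(22.1), np.float64(24.7))]
scene 3 [(44, np.float64(14.3), np.float64(24.3)), (20, np.float64(22.2), np.float64(25.4)), (23, np.float64(22.2), np.float64(25.6))]
scene 4 [(42, np.float64(14.7), np.float64(26.0)), (20, np.float64(22.1), np.float64(25.7)), (16, np.float64(21.9), np.float64(25.0))]
scene 5 [(34, np.float64(16.7), np.float64(25.4)), (0, None, None), (0, None, None)]
top 1 [(24, np.float64(21.7), np.float64(27.7)), (18, np.float64(24.2), np.float64(30.9)), (17, np.float64(22.7), np.float64(29.0))]
top 2 [(23, np.float64(21.4), np.float64(29.5)), (21, np.float64(22.9), np.float64(29.4)), (18, np.float64(20.1), np.float64(27.6))]
top 3 [(22, np.float64(20.7), np.float64(27.2)), (7, np.float64(21.5), np.float64(24.7)), (0, None, None)]
top 4 [(0, None, None), (0, None, None), (0, None, None)]
top 5 [(0, None, None), (0, None, None), (0, None, None)]
```

Flaps 1–4 are flat, and flap 5 is hidden under the tip. I lift straight up and then move off to the side, away from everything.

```bash
python3 -m inch '[{"tx":0,"ty":0,"tz":-1,"ax":0,"ay":0,"az":0,"jaw":0},{"tx":0,"ty":0,"tz":-3,"ax":0,"ay":0,"az":0,"jaw":0},{"tx":0,"ty":0,"tz":-4,"ax":0,"ay":0,"az":0,"jaw":0},{"tx":0,"ty":0,"tz":-4,"ax":0,"ay":0,"az":0,"jaw":0},{"tx":0,"ty":0,"tz":-4,"ax":0,"ay":0,"az":0,"jaw":0},{"tx":0,"ty":0,"tz":-4,"ax":0,"ay":0,"az":0,"jaw":0},{"tx":4,"ty":3,"tz":0,"ax":0,"ay":0,"az":0,"jaw":0},{"tx":4,"ty":3,"tz":0,"ax":0,"ay":0,"az":0,"jaw":0},{"tx":4,"ty":3,"tz":0,"ax":0,"ay":0,"az":0,"jaw":0},{"tx":0,"ty":0,"tz":0,"ax":0,"ay":0,"az":0,"jaw":0}]'; python3 chk.py scene wrist top
python3 -c "
from h import *
a=cv2.imread('pics/chk_top.png')[110:230,240:400]; b=cv2.imread('pics/chk_scene.png')[170:290,290:450]
cv2.imwrite('pics/fin.png',np.vstack([cv2.resize(a,None,fx=2.5,fy=2.5,interpolation=2),cv2.resize(b,None,fx=2.5,fy=2.5,interpolation=2)]))"
```

```text
t: 16.48
ee_pos: [480.3, 331.5, 221.6]
orientation: [0.919, 3.001, 0.002]
ft_force: [-0.1, -0.7, -0.6]
width: 0.4
scene 1 [(30, np.float64(22.3), np.float64(25.0)), (26, np.float64(22.2), np.float64(26.7)), (19, np.float64(22.3), np.float64(25.8))]
scene 2 [(27, np.float64(22.2), np.float64(25.0)), (24, np.float64(21.3), np.float64(24.6)), (24, np.float64(21.9), np.float64(24.8))]
scene 3 [(43, np.float64(15.7), np.float64(27.0)), (17, np.float64(22.2), np.float64(25.2)), (24, np.float64(22.5), np.float64(27.0))]
scene 4 [(47, np.float64(14.9), np.float64(25.3)), (20, np.float64(21.7), np.float64(25.3)), (19, np.float64(21.5), np.float64(24.2))]
scene 5 [(36, np.float64(17.4), np.float64(25.1)), (16, np.float64(21.9), np.float64(24.7)), (18, np.float64(21.6), np.float64(24.7))]
wrist 1 [(0, None, None), (218, np.float64(21.3), np.float64(23.9)), (379, np.float64(16.6), np.float64(23.7))]
wrist 2 [(329, np.float64(21.2), np.float64(23.4)), (250, np.float64(21.2), np.float64(23.8)), (348, np.float64(15.2), np.float64(23.6))]
wrist 3 [(294, np.float64(21.2), np.float64(23.8)), (236, np.
[... 317 characters left out ...]
p.float64(21.2), np.float64(23.3))]
top 1 [(24, np.float64(20.1), np.float64(25.4)), (18, np.float64(21.8), np.float64(27.4)), (17, np.float64(21.0), np.float64(26.1))]
top 2 [(22, np.float64(19.3), np.float64(26.6)), (18, np.float64(21.5), np.float64(27.6)), (18, np.float64(20.4), np.float64(25.9))]
top 3 [(22, np.float64(19.9), np.float64(26.4)), (20, np.float64(21.4), np.float64(31.8)), (18, np.float64(20.2), np.float64(25.6))]
top 4 [(21, np.float64(20.6), np.float64(25.1)), (20, np.float64(22.5), np.float64(30.9)), (17, np.float64(20.2), np.float64(27.2))]
top 5 [(19, np.float64(19.8), np.float64(26.6)), (17, np.float64(18.0), np.float64(30.8)), (19, np.float64(21.6), np.float64(27.2))]
```

View pics/fin.png

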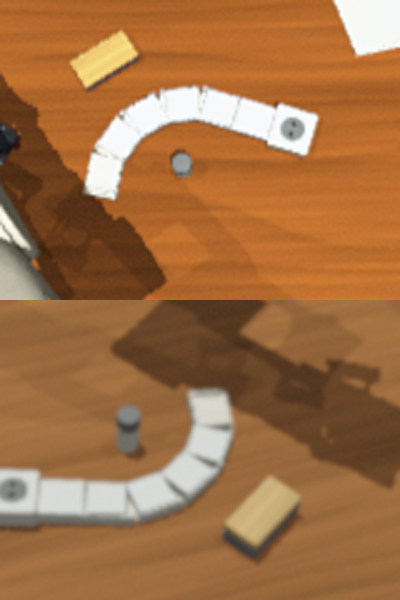

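All five flaps lie flat in both views, with the glue at (181,163) and the eraser at (105,60) still in place. The arm is clear at 222 mm height, so I hand in.

```bash
python3 -c "
from workcell import ctrl; print(ctrl.close_job())"
```

```text
the job is handed in; nothing more can be done
None
```

All five flaps now lie flat, pushed down in order from the socket-box end with the closed fingertips in one low pass. The job was handed in at about 16.6 s.

- **The pass:** The tip stayed between about 21 and 40 mm above the table the whole way. Within that, it rose about 18 mm before each flap so it could push with leverage. Contact forces at the end of each measured move were 5 N or less.
- **Last checks:** Depth from the wrist camera put every flap at about 21.2 mm, the closed height, and the scene camera read about 22 mm. The lower or scattered readings (15–17 mm on flaps 1–4 from the wrist camera, and on the hinge ends of flaps 3–5 from the scene camera) fall near the gaps between flaps. I take them for gaps or model offset.
- **Other things:** The trunking showed no visible shift, and the glue and eraser looked untouched. I did not re-measure the other bystanders, but the arm went nowhere near them at low height. It ended 222 mm up with no contact force.
- **What went wrong:**
  - The first move was refused because its rows were incomplete.
  - Before flap 5, joint 6 reached its range limit, at -2.534 against the 2.54 allowed. The tip drifted about 9 mm sideways with a slight tilt.
  - I levelled the tool, turned it back about 20° while still low, and finished flap 5 by sliding without turning.

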